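# Load a harness plug into the spring-flap test nest

### The arm

A 7-joint arm with a two-finger parallel gripper is mounted at the origin on a cart in front of the work surface, level with it; the furniture and walls round the work are solid. World frame = base frame: x ahead of the robot, y to its left, z up, the work surface at z = 0. Lengths are in mm, angles in rad, forces in N, time in s.
With the tool pointing down it reaches from about 400 to 875 mm from the base axis. Payload 4.4 kg.
Tool frame: the origin (TCP) lies at the centre of the arm's flange, where the gripper is bolted on; the fingertips stand 173 mm ahead of it and the grasp point (between the pads) lies 155 mm ahead of it; z points along the fingers, y is the direction in which the jaws open and shut (so a half turn about z gives the same grasp; the last joint's range is limited). The gripper opens to 85 mm and grips with 20 to 120 N. Pads are 22 mm wide; open, the fingers measure 114 mm over their backs; the gripper's body (76 mm by 85 mm) begins 54 mm behind the grasp point. The pads swing forward as they close: fully open they stand 13 mm farther back than shut.
Start: joints at [0.709, 0.628, 0.038, 1.517, -0.027, 0.996, -0.02], TCP at [464.397, -454.809, 404.713] pointing down, gripper open.
Joint ranges: [-3.06, 3.06], [-0.37, 2.12], [-1.25, 1.32], [0.18, 2.47], [-1.1, 4.24], [0.23, 1.98], [-2.94, 2.94]. Speed limits (rad/s): [2.57, 2.57, 3.14, 3.14, 3.14, 3.14, 3.14].

### API

Orientations are given as [roll, pitch, yaw] about the fixed x, y, z axes, in that order (R = Rz(yaw) Ry(pitch) Rx(roll)).
In Python, from cell import * gives the robot as it stands. The module is installed in compiled form; this text tells all that it offers.
- The arm moves only by the shell command python3 -m jog 'ROWS'. ROWS is JSON, one flat list of numbers, 5 for each row, row after row: the shift along the tool's x, y, z in mm, then the turn about the tool's z in degrees, then the finger opening in mm, from 0 to 85.4. A call has 1 to 20 rows; each row is the pose to reach, as a shift and turn from the pose commanded when the call began, along the tool's axes at that moment; what a row does not reach only later rows make up. A row lasts 1/12 s, in which the tool goes at most 41.7 mm and 7.16 degrees, less where a joint would pass 70% of its speed; a pose out of reach is approached as far as the arm can. A call with a gripper value outside its range is refused whole. The fingers move at their own pace and stop on an object; the grip force is fixed at half the most. Time passes only in rows, so rows that repeat a pose let the fingers close. It gives the time, the measured TCP pose, the force and the opening at its end, in the units of the state.
- read_state(): the state, without advancing time (a new reading comes with each control period).
- get_image(name): name is "scene" or "top"; returns (picture, depth): 384x512x3 uint8, blue, green, red; 384x512 float32, mm along the optical axis (not along the pixel's ray), 0 where there is no reading.
- camera_params(name): a dict with "K" (3x3 intrinsics, pixels), "T" (4x4, takes a point from camera to world coordinates). Camera axes: x right, y up, looking along -z (the intrinsics and any distortion apply to the point x, -y, -z); pixel columns grow to the right and rows downward; lengths in mm; the calibration is good to about 2 mm. A picture is of the moment at which its call begins. camera_params takes no time and is no camera call.
- finish_job(): hands the job in, once; it reports no verdict.
The state is a dict: "clock": time; "qpos": joint angles; "qd": joint speeds; "tau": joint torques, N m; "eef_pos": TCP position; "tool_rot": TCP orientation; "force": force on the tool from outside, world axes, zero at the start; "torque": the same for the moment, N m; "width": finger opening in mm.
Only numpy, scipy, OpenCV 4.12 (cv2) and the standard library are available. Lean on these libraries where they do the work, as an engineer would, in place of code of your own. Each camera call takes 0.05 s, during which the arm holds its last target.

### The job

Load the harness plug into the connector test nest with the fingertips: press the thumb bar down with one fingertip so that the spring-closed flap stands open, and while you hold it there, push the plug along the slideway with the other fingertip, under the flap and fully home against the contact block. Then let the flap spring down onto the plug. Do not pick the plug up or tip it over, and leave the other things where they are.

Things in the scene. Friction and masses are not known exactly. Their poses are not given: they have to be found in the camera images.
- nest: connector test nest fixed on the worktop: grey base plate 152 x 82 x 8 mm with a white slideway. Origin: on the worktop surface, below the slideway's centre line. x = along the slideway, the way the plug is pushed; y to the left of that, z up. Nest coordinates below are mm in this frame. Slideway floor z = 18, x = -63 to 45; its steel guides are 6 mm high, 35 mm apart, flared in front of x = -6.
- stop_face (a point): foot of the contact block's face, at nest (45, 0, 18): the black block with brass probe tips (40 mm high, 35 mm wide) across the end of the slideway, which stops the plug. Same axes as the nest.
- hinge (a point): point on the flap's hinge pin, at nest (0, -22, 42); the pin runs along x between two posts 8 x 9 mm, 48 mm high, at x = -72 and x = 52. The flap's leaf with its black pad reaches from the pin over the slideway to y = 12, only from x = 22 to x = 44; raised, its edge is at most 65 mm high. In front of x = 22 nothing covers the slideway.
- flap_bar (a point): middle of the thumb bar, on the axis of its rolled edge (steel, 8 mm diameter, top 4 mm above this point), which runs along nest x from -60 to 34, 34 mm to the right of the pin. Flap shut: nest (-13, -56, 45). Pressed down until its top is 23 to 28 mm above the worktop: y about -50, and the leaf clears the plug. Press it anywhere along its length; a fingertip can slide along it while holding it.
- flap (a joint): angle of the flap (rad). 0 = shut, empty: the pad hangs 6 mm lower than the plug's top and the plug cannot pass; about 0.32 = lying level on a plug in place; from 0.55 the leaf is well clear of the plug; 1.0 = end of travel. Grows as the thumb bar goes down. A spring shuts it: about 6 N on the rolled edge holds it at 0.7.
- plug_center (a point): centre of the plug to load, half-way up: black plastic connector housing 28 mm long (x), 30 wide (y), 18 high, about 30 g, loose on the slideway in front of the flap, its x along the slideway within 3 degrees. Fully home its centre is at nest (31, 0, 27), and 5 mm of its rear end stands out in front of the flap.
- other_plug: smaller grey harness plug 28 x 22 x 14 mm lying on the mat; leave it alone
- tape: yellow tape roll, 56 mm diameter, 18 mm high, lying flat on the mat; leave it alone
- adapter: metal coax adapter, 28 x 16 x 16 mm, lying on the mat; leave it alone

How it is judged (in metres and radians):
On the way, in this order (a step that is already met when the one before it is completed fails the run):
1. a fingertip holds the flap open while the plug still stands in front of it (value of joint flap above 0.5 rad and contact force between the fingers and flap above 0.5 N and x of plug_center in the frame of nest below 0.013 m), for 0.1 s.
2. the plug is pushed well under the flap while a fingertip still holds it open (value of joint flap above 0.42 rad and contact force between the fingers and flap above 0.5 N and x of plug_center in the frame of nest above 0.022 m), for 0.1 s.
At the end, for the whole second after the job is handed in: the plug stands flat on the slideway, its front within 3 mm of the contact block, and the flap rests on it under its spring (flap angle 0.22 to 0.42 rad, pressing with more than 1 N) (x of plug_center in the frame of nest above 0.028 m and y of plug_center in the frame of nest between -0.004 and 0.004 m and z of plug_center in the frame of nest below 0.029 m and angle between plug_center's own z axis and vertical below 0.08 rad and value of joint flap between 0.22 and 0.42 rad and contact force between flap and plug above 1 N and linear speed of plug below 0.01 m/s); the robot touches nothing.
It fails at once if the plug is lifted off the slideway (z of plug_center in the frame of nest above 0.033 m).
It fails at once if the plug is tipped over (angle between plug_center's own z axis and vertical above 0.4 rad).
It fails at once if the other plug is moved (distance of other_plug from where it was at the start of the episode above 0.015 m).
It fails at once if the tape roll is moved (distance of tape from where it was at the start of the episode above 0.015 m).
It fails at once if the adapter is moved (distance of adapter from where it was at the start of the episode above 0.015 m).
It also fails if it takes over 35 s, if anything falls off the work surface, if the arm or the gripper's body presses on something with over 40 N, if the wrist force passes 120 N, or if a joint passes its speed limit or range.

## Working session

There is one attempt and no reset: what is moved stays moved. The work goes in short steps, Python scripts to look and compute and a shell command to move; the robot and the scene stay as the last step left them, time stands still between calls to the robot, and variables do not carry over. Pictures are saved under pics/ and viewed, and the job is handed in when it is done.

```bash
mkdir -p pics; cat > h.py <<'E'
from cell import *
import numpy as np, cv2
def grab(n,tag):
    im,d=get_image(n); cv2.imwrite(f'pics/{tag}.png',im); np.save(f'pics/{tag}.npy',d); return im,d
def w(n,d,u,v):
    p=camera_params(n);K=np.array(p['K']);T=np.array(p['T'])
    u0,v0=int(round(u)),int(round(v))
    a=d[v0-1:v0+2,u0-1:u0+2]; a=a[a>0]; z=np.median(a)
    c=np.array([(u-K[0,2])/K[0,0]*z,-(v-K[1,2])/K[1,1]*z,-z,1])
    return (T@c)[:3]
E
python3 - <<'E'
from h import *
s=read_state();print(s)
for n in('scene','top'):
    grab(n,n+'0');print(camera_params(n))
E
```

```text
{'clock': 0.0, 'qpos': array([ 0.70920753,  0.62930763,  0.03844327,  1.51837265, -0.02702672,
        0.99628274, -0.01998314]), 'qd': array([ 2.68849384e-04, -1.31096503e-03, -1.65691520e-04,  1.92531698e-03,
        5.30780817e-04, -3.77495967e-05,  2.99945637e-04]), 'tau': array([ 8.47250794e-04, -5.63398504e+01,  1.22642923e+00, -1.93447798e+01,
        1.09088846e-02,  1.06155031e-02,  1.11366984e-05]), 'eef_pos': array([ 464.18328319, -454.58489296,  403.81225652]), 'tool_rot': array([-3.13973997e+00,  8.14143615e-07,  7.95789957e-01]), 'force': array([-0.54903016, -0.44492837, -0.38887205]), 'torque': array([-0.03634236,  0.0133312 , -0.07843321]), 'width': 85.55948909280468}
{'K': array([[379.26668091,   0.        , 256.74064932],
       [  0.        , 379.26668091, 196.99024526],
       [  0.        ,   0.        ,   1.        ]]), 'T': array([[-8.70312552e-01,  4.26797971e-01, -2.45763207e-01,
         2.99114876e+02],
       [-4.92464211e-01, -7.48154409e-01,  4.44684137e-01,
         1.14892173e+02],
       [ 5.92146070e-03,  5.08043770e-01,  8.61310898e-01,
         7.97995906e+02],
       [ 0.00000000e+00,  0.00000000e+00,  0.00000000e+00,
         1.00000000e+00]])}
{'K': array([[464.55073016,   0.        , 254.556752  ],
       [  0.        , 464.55073016, 193.64622064],
       [  0.        ,   0.        ,   1.        ]]), 'T': array([[ 4.00014433e-03,  9.86193951e-01, -1.65546033e-01,
         3.65087195e+02],
       [-9.99744889e-01,  7.62405862e-03,  2.12610147e-02,
        -2.34184954e+02],
       [ 2.22296167e-02,  1.65418754e-01,  9.85972860e-01,
         9.17001934e+02],
       [ 0.00000000e+00,  0.00000000e+00,  0.00000000e+00,
         1.00000000e+00]])}
```

View pics/scene0.png

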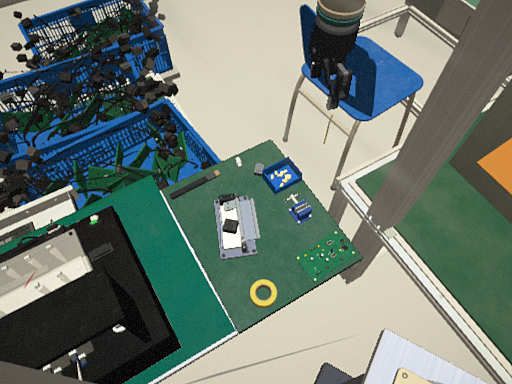

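View pics/top0.png

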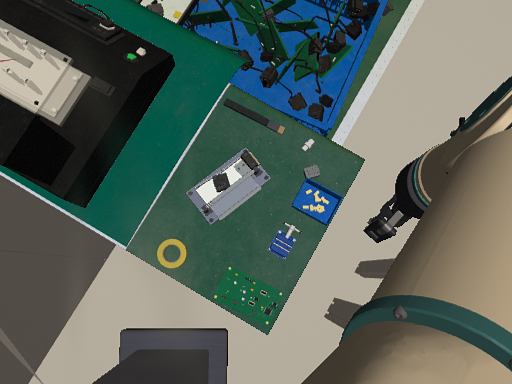

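```bash
python3 - <<'E'
from h import *
im=cv2.imread('pics/top0.png');c=im[140:240,170:290];cv2.imwrite('pics/topc.png',cv2.resize(c,None,fx=6,fy=6,interpolation=cv2.INTER_CUBIC))
im=cv2.imread('pics/scene0.png');c=im[180:270,200:300];cv2.imwrite('pics/scenec.png',cv2.resize(c,None,fx=6,fy=6,interpolation=cv2.INTER_CUBIC))
E
```

```text
(no output)
```

View pics/topc.png

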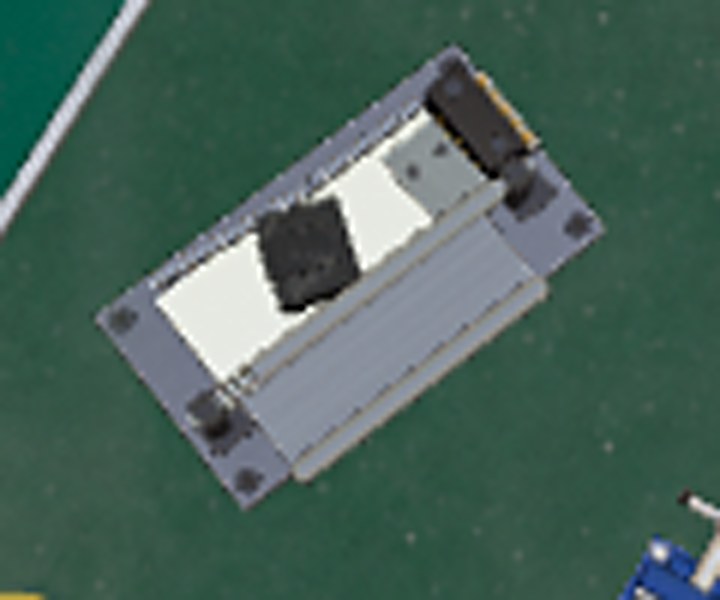

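View pics/scenec.png

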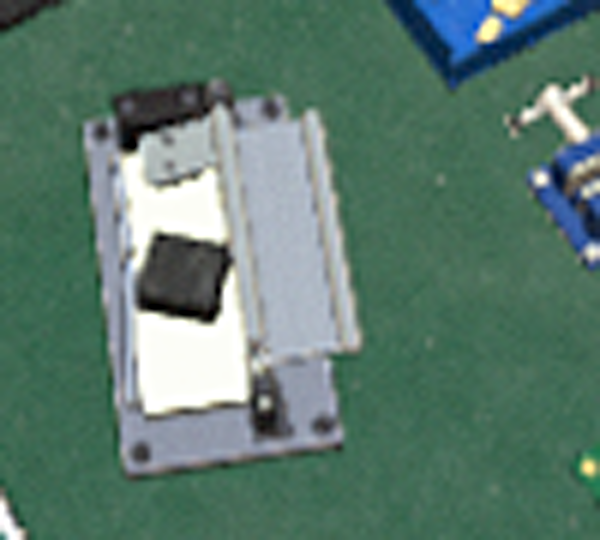

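```bash
cat > fit.py <<'E'
from h import *
from scipy.optimize import least_squares
P={n:camera_params(n) for n in('top','scene')}
def proj(n,X):
    K=np.array(P[n]['K']);T=np.linalg.inv(P[n]['T']);c=T[:3,:3]@X+T[:3,3]
    return np.array([K[0,0]*c[0]/-c[2]+K[0,2],-K[1,1]*c[1]/-c[2]+K[1,2]])
def ray(n,u,v,z):
    K=np.array(P[n]['K']);T=np.array(P[n]['T'])
    d=T[:3,:3]@np.array([(u-K[0,2])/K[0,0],-(v-K[1,2])/K[1,1],-1]);return T[:3,3]+d*(z-T[2,3])/d[2]
def t(x,y):return ('top',170+(x+.5)/6-.5,140+(y+.5)/6-.5)
def s(x,y):return ('scene',200+(x+.5)/6-.5,180+(y+.5)/6-.5)
# plate: x0..x0+152, y0..y0+82 z=8
obs=[(t(455,45),'p',1,1),(t(605,232),'p',1,0),(t(247,508),'p',0,0),(t(97,318),'p',0,1),
(s(85,122),'p',1,1),(s(285,95),'p',1,0),(s(342,443),'p',0,0),(s(128,475),'p',0,1),
(t(545,290),'n',34,-58,46),(t(300,480),'n',-60,-58,46),(s(313,110),'n',34,-56,49),(s(357,348),'n',-60,-59,46),
(t(155,298),'n',-63,17.5,18),(s(143,412),'n',-63,17.5,18),
(t(430,90),'n',45,17.5,58),]
def loc(o,q):
    if o[1]=='p':return np.array([q[3]+152*o[2],q[4]+82*o[3],8.])
    return np.array(o[2:],float)
def W(q,l):
    c,S=np.cos(q[2]),np.sin(q[2]);return np.array([q[0]+c*l[0]-S*l[1],q[1]+S*l[0]+c*l[1],l[2]])
if __name__=='__main__':
    g=ray('top',228,186,18);print(g)
    f=lambda q:np.concatenate([(proj(o[0][0],W(q,loc(o,q)))-o[0][1:])for o in obs])
    r=least_squares(f,[g[0],g[1],-.95+.4,-80,-50],loss='soft_l1');q=r.x
    print(q,np.degrees(q[2]));print(f(q).reshape(-1,2).round(1))
    np.save('q.npy',q)
    def inv(p):
        c,S=np.cos(q[2]),np.sin(q[2]);d=p[:2]-q[:2];return np.array([c*d[0]+S*d[1],-S*d[0]+c*d[1],p[2]])
    for z,pts in((36,[t(258,212),t(337,197),t(358,275),t(285,310),s(158,233),s(230,248),s(213,320),s(138,302)]),(18,[t(285,310),s(213,320),s(138,302)])):
        for p in pts: print(z,p,inv(ray(*p,z)).round(1))
    for n in('top','scene'):
        d=np.load(f'pics/{n}0.npy')
        for l in((-50,0,18),(-10,0,36),(-13,-40,43),(-13,-56,49)):
            u,v=proj(n,W(q,np.array(l,float)));print(n,l,inv(w(n,d,u,v)).round(1))
    print(W(q,(-13,-56,45)),W(q,(0,0,0)))
E
python3 fit.py
```

```text
[ 530.8666605  -201.29705351   18.        ]
[ 544.82066544 -199.74140579   -0.90538693  -82.1462274   -51.07417578] -51.87485006593255
[[ 0.3  0.3]
 [ 0.4  0.7]
 [-0.8  1.2]
 [-0.8  0.2]
 [-0.5 -0.7]
 [-0.1 -0.4]
 [-0.2 -0.4]
 [-1.3 -0.6]
 [-0.9  1.2]
 [ 0.5 -0.4]
 [-0.7  0.9]
 [-0.5 -1.2]
 [ 0.9  2.1]
 [ 1.1 -0.7]
 [-1.4 -1. ]]
36 ('top', 212.58333333333334, 174.91666666666666) [-19.3  20.5  36. ]
36 ('top', 225.75, 172.41666666666666) [ 3.9  9.  36. ]
36 ('top', 229.25, 185.41666666666666) [ -6.3 -15.5  36. ]
36 ('top', 217.08333333333334, 191.25) [-31.7 -10.3  36. ]
36 ('scene', 225.91666666666666, 218.41666666666666) [-0.8  6.3 36. ]
36 ('scene', 237.91666666666666, 220.91666666666666) [-11.  -19.7  36. ]
36 ('scene', 235.08333333333334, 232.91666666666666) [-39.6  -9.8  36. ]
36 ('scene', 222.58333333333334, 229.91666666666666) [-28.2  16.8  36. ]
18 ('top', 217.08333333333334, 191.25) [-30.7  -7.2  18. ]
18 ('scene', 235.08333333333334, 232.91666666666666) [-31.1 -10.   18. ]
18 ('scene', 222.58333333333334, 229.91666666666666) [-19.5  17.1  18. ]
top (-50, 0, 18) [-50.   -0.2  18.9]
top (-10, 0, 36) [-10.3  -0.7  39.8]
top (-13, -40, 43) [-13.3 -40.5  46.4]
top (-13, -56, 49) [-13.2 -56.3  51.2]
scene (-50, 0, 18) [-50.   0.  18.]
scene (-10, 0, 36) [-11.4   0.   38.8]
scene (-13, -40, 43) [-14.5 -39.8  46. ]
scene (-13, -56, 49) [-12.5 -56.1  48.1]
[ 492.74151979 -224.08812196   45.        ] [ 544.82066544 -199.74140579    0.        ]
```

```bash
python3 - <<'E'
from fit import *
q=np.load('q.npy');c,S=np.cos(q[2]),np.sin(q[2])
for n in('top','scene'):
    d=np.load(f'pics/{n}0.npy');K=np.array(P[n]['K']);T=np.array(P[n]['T'])
    v,u=np.mgrid[0:384,0:512];X=np.stack([(u-K[0,2])/K[0,0]*d,-(v-K[1,2])/K[1,1]*d,-d],-1)@T[:3,:3].T+T[:3,3]
    D=X[...,:2]-q[:2];x=c*D[...,0]+S*D[...,1];y=-S*D[...,0]+c*D[...,1];z=X[...,2]
    m=(d>0)&(z>30)&(z<60)&(x>-50)&(x<18)&(abs(y)<21)
    p=np.stack([x[m],y[m],z[m]],1);print(n,m.sum(),p.min(0),p.max(0),np.median(p,0))
    img=(np.array([x[m],y[m]]).T).astype(np.float32)
    print(cv2.minAreaRect(img))
    o=np.full((300,360),0,np.uint8)
    for a in p: cv2.circle(o,(int((a[0]+90)*3),int((40-a[1])*3)),2,int(min(255,a[2]*5)),-1)
    A=np.array([[1,0,0],[0,1,0]])
    # rectified colour view at z=27 plane, nest frame
    H=lambda zz:cv2.getPerspectiveTransform(np.float32([proj(n,W(q,(a,b,zz))) for a,b in((-90,40),(70,40),(70,-80),(-90,-80))]),np.float32([(0,0),(640,0),(640,480),(0,480)]))
    for zz in(36,):
        r=cv2.warpPerspective(cv2.imread(f'pics/{n}0.png'),H(zz),(640,480),flags=cv2.INTER_CUBIC)
        for g in range(-80,70,10): cv2.line(r,((g+90)*4,0),((g+90)*4,6 if g%50 else 20),(0,0,255),1)
        for yy in(17.5,-17.5): cv2.line(r,(0,int((40-yy)*4)),(640,int((40-yy)*4)),(0,255,255),1)
        cv2.imwrite(f'pics/rect_{n}.png',r)
E
```

```text
top 285 [-47.59828611 -20.97169625  30.26006573] [17.45800531 19.73547449 51.36104389] [-15.05645073  -2.80547955  38.74638847]
((-15.022138595581055, -0.6206836700439453), (40.679508209228516, 65.05326843261719), 89.85271453857422)
scene 190 [-49.49235113 -20.882549    30.2181697 ] [15.35416211 17.58404997 46.74557967] [-17.30524095  -2.40671498  37.18627476]
((-17.026264190673828, -1.6411991119384766), (38.423187255859375, 64.84452056884766), 89.86091613769531)
```

View pics/rect_top.png

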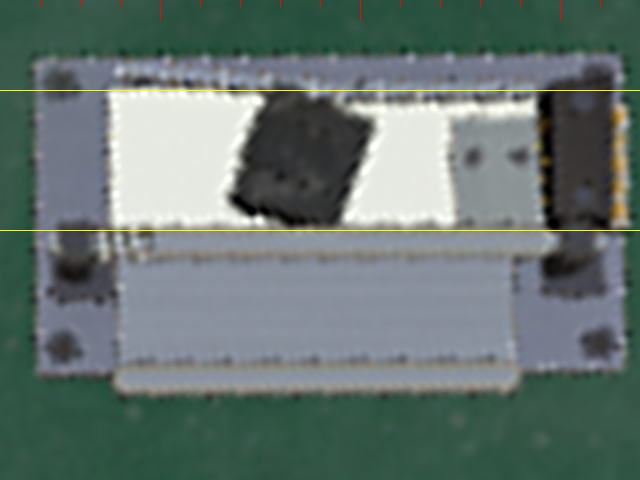

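View pics/rect_scene.png

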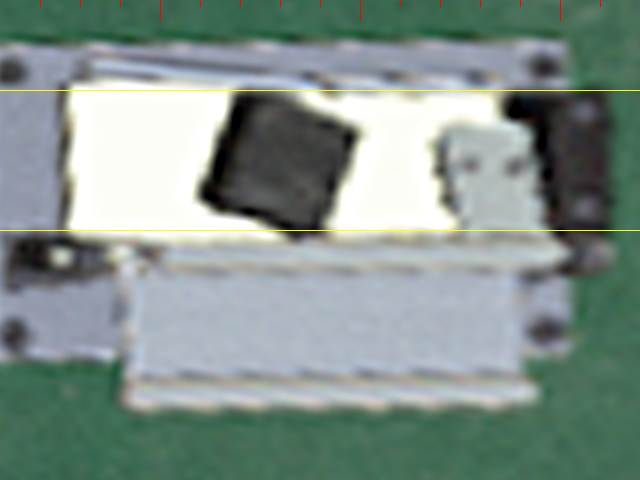

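```bash
python3 -m jog '[8,-6,6,-4,38, 22,-18,15,-10,38, 38,-30,25,-16,38, 54,-43,35,-22,38, 70,-56,46,-28,38, 87,-69,57,-34,38, 104,-82,68,-40,38, 121,-96,79,-46,38, 138,-109,90,-52,38, 155,-122,101,-58,38, 171,-135,112,-64,38, 187,-148,123,-70,38, 201,-159,132,-76,38, 211,-167,138,-81,38, 216,-171,141,-82.5,38, 216,-171,141,-82.5,38, 216,-171,141,-82.5,38]'
python3 - <<'E'
from fit import *
q=np.load('q.npy')
for n in('top','scene'):
    grab(n,n+'1')
    im=cv2.imread(f'pics/{n}1.png');u,v=proj(n,W(q,(-20,-20,40)));u,v=int(u),int(v)
    cv2.imwrite(f'pics/{n}1c.png',cv2.resize(im[max(0,v-65):v+55,max(0,u-70):u+70],None,fx=5,fy=5,interpolation=cv2.INTER_CUBIC));print(n,max(0,u-70),max(0,v-65))
s=read_state();print(s['eef_pos'],s['tool_rot'],s['width'],s['clock'],s['force'])
E
```

```text
clock: 1.52
eef_pos: [493.4, -181.3, 263.7]
tool_rot: [-3.141, 0.0, 2.234]
force: [-0.5, -1.3, -1.1]
width: 38.2
top 154 126
scene 168 158
[ 493.36944715 -182.13369741  264.05264178] [-3.14125326e+00  1.22961825e-03  2.23251815e+00] 37.85550890018721 1.6167 [ 0.61316312 -0.16497275 -0.31193294]
```

View pics/top1c.png

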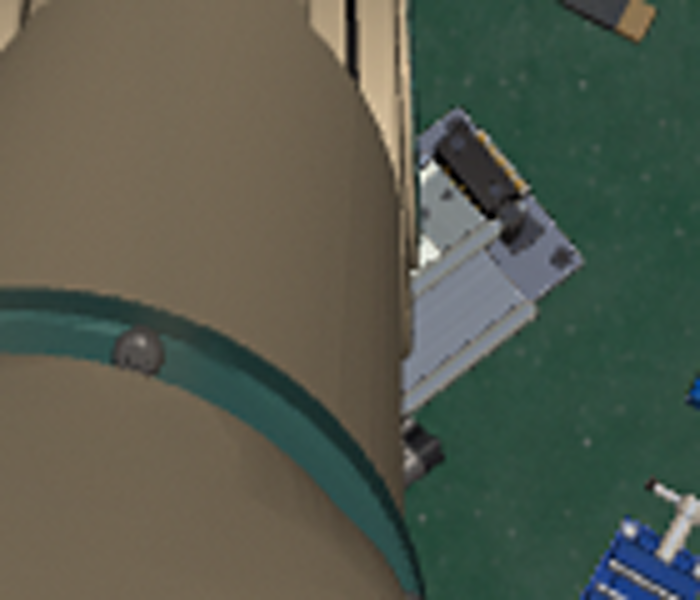

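View pics/scene1c.png

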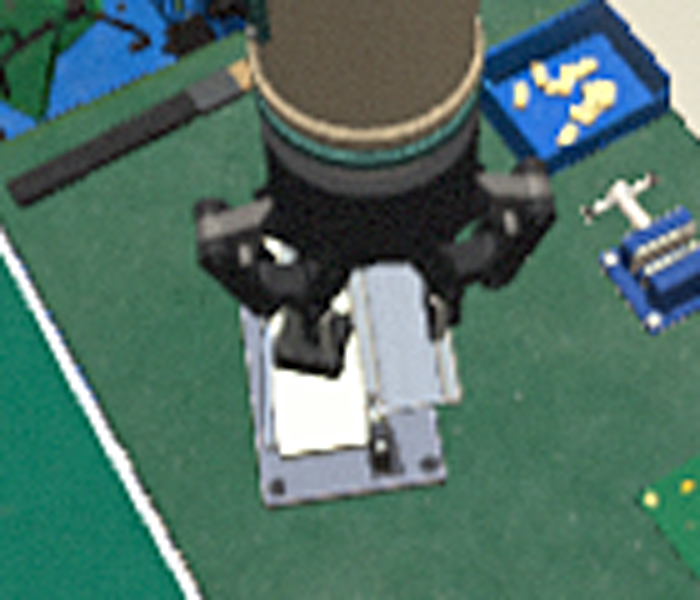

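```bash
python3 - <<'E'
from fit import *
q=np.load('q.npy');s=read_state();p=s['eef_pos'];c,S=np.cos(q[2]),np.sin(q[2]);d=p[:2]-q[:2];tn=(c*d[0]+S*d[1],-S*d[0]+c*d[1]);print('tcp nest',tn, np.degrees(s['tool_rot'][2]-q[2]))
im=cv2.imread('pics/scene1.png');k=8;x0,y0=205,195
r=cv2.resize(im[y0:y0+65,x0:x0+75],None,fx=k,fy=k,interpolation=cv2.INTER_CUBIC)
for zz,col in((p[2]-173,(0,0,255)),(p[2]-166,(0,255,255))):
  for a in(-1,1):
    Q=[W(q,(tn[0]+b,tn[1]+a*e,zz)) for b,e in((-11,19),(11,19),(11,33),(-11,33))]
    uv=np.array([(proj('scene',X)-[x0,y0]+.5)*k for X in Q]).astype(int);cv2.polylines(r,[uv],True,col,1)
cv2.imwrite('pics/s1z.png',r)
E
```

```text
tcp nest (np.float64(-45.6163690056638), np.float64(-29.604157428330637)) 179.78871754907385
```

View pics/s1z.png

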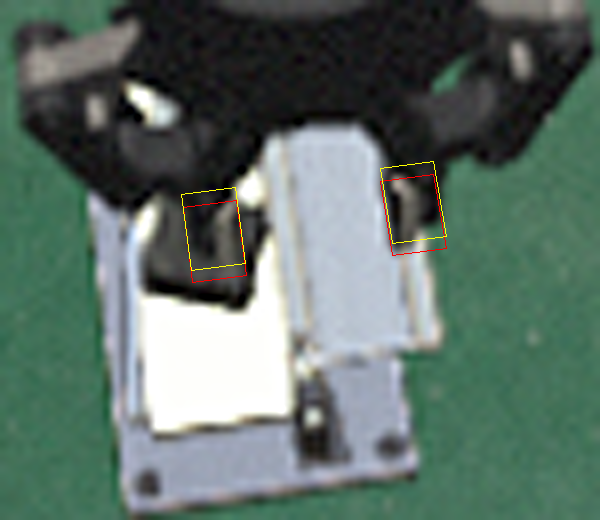

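```bash
python3 -m jog '[1,0,8,0,38, 2,0,18,0,38, 3,0,28,0,38, 3,0,36,0,38, 3,0,39,0,38, 3,0,39,0,38]'; python3 -m jog '[0,0,2,0,38, 0,0,5,0,38, 0,0,5,0,38]';python3 -m jog '[0,0,2,0,38, 0,0,4,0,38, 0,0,4,0,38]'; python3 -m jog '[0,0,2,0,38, 0,0,4,0,38, 0,0,4,0,38]'
```

```text
clock: 2.12
eef_pos: [491.1, -178.3, 223.4]
tool_rot: [-3.14, -0.002, 2.236]
force: [0.2, 0.1, 0.3]
width: 38.4
clock: 2.37
eef_pos: [491.7, -178.5, 219.6]
tool_rot: [3.141, 0.0, 2.236]
force: [0.5, -0.4, -1.0]
width: 38.0
clock: 2.62
eef_pos: [491.8, -178.6, 215.9]
tool_rot: [3.141, 0.001, 2.236]
force: [0.5, -0.0, 2.4]
width: 38.1
clock: 2.87
eef_pos: [491.8, -178.6, 211.7]
tool_rot: [3.141, 0.001, 2.236]
force: [0.5, -1.3, 4.6]
width: 38.2
```

```bash
python3 -m jog '[0,0,4,0,38, 0,0,8,0,38, 0,0,12,0,38, 0,0,12,0,38]';python3 -m jog '[0,0,2,0,38, 0,0,5,0,38, 0,0,6,0,38, 0,0,6,0,38]'
python3 - <<'E'
from fit import *
im,d=grab('scene','scene2');x0,y0=195,185
cv2.imwrite('pics/s2z.png',cv2.resize(im[y0:y0+75,x0:x0+90],None,fx=8,fy=8,interpolation=cv2.INTER_CUBIC))
E
```

```text
clock: 3.2
eef_pos: [492.0, -178.4, 199.7]
tool_rot: [3.141, 0.001, 2.236]
force: [-0.9, 0.1, 7.5]
width: 38.4
clock: 3.53
eef_pos: [492.8, -177.8, 194.5]
tool_rot: [3.138, 0.002, 2.237]
force: [1.2, 2.0, 10.0]
width: 38.1
```

View pics/s2z.png

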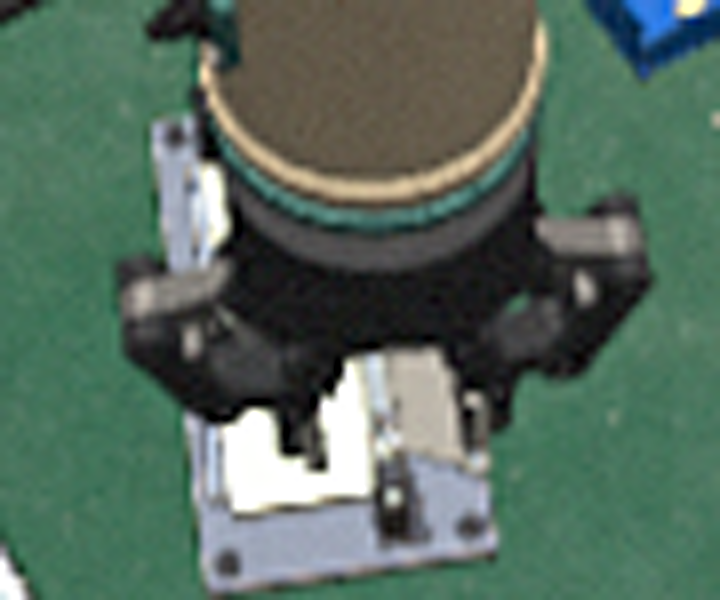

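```bash
python3 -m jog '[0,0,0,0,38, 0,0,0,0,38]';python3 - <<'E'
from fit import *
q=np.load('q.npy');s=read_state();p=s['eef_pos'];c,S=np.cos(q[2]),np.sin(q[2]);d=p[:2]-q[:2];print((c*d[0]+S*d[1],-S*d[0]+c*d[1]),p,s['force'],s['torque'])
im,d=grab('top','top2');x0,y0=165,130
cv2.imwrite('pics/t2z.png',cv2.resize(im[y0:y0+100,x0:x0+130],None,fx=6,fy=6,interpolation=cv2.INTER_CUBIC))
d=np.load('pics/scene2.npy');K=np.array(P['scene']['K']);T=np.array(P['scene']['T'])
# sheet slope from depth
for l in((-40,-32,33),):
    pass
v,u=np.mgrid[0:384,0:512];X=np.stack([(u-K[0,2])/K[0,0]*d,-(v-K[1,2])/K[1,1]*d,-d],-1)@T[:3,:3].T+T[:3,3]
D=X[...,:2]-q[:2];x=c*D[...,0]+S*D[...,1];y=-S*D[...,0]+c*D[...,1];z=X[...,2]
for v,u in((232,245),(236,248),(240,252),(236,252),(238,246),(240,256)): print(u,v,x[v,u].round(1),y[v,u].round(1),z[v,u].round(1))
E
```

```text
clock: 3.75
eef_pos: [492.7, -177.9, 194.6]
tool_rot: [3.139, 0.002, 2.237]
force: [1.5, 1.3, 9.0]
width: 38.2
(np.float64(-49.36826220387617), np.float64(-27.448084527912275)) [ 492.74920382 -177.85109877  194.63513593] [1.49930374 1.34403204 8.99833636] [ 0.33754798 -0.07121534 -0.06563945]
245 232 -40.9 -31.7 36.7
248 236 -49.1 -37.2 31.4
252 240 -56.1 -45.0 22.9
252 236 -52.3 -45.7 35.7
246 238 -56.7 -31.8 39.2
256 240 -47.2 -55.5 -0.3
```

View pics/t2z.png

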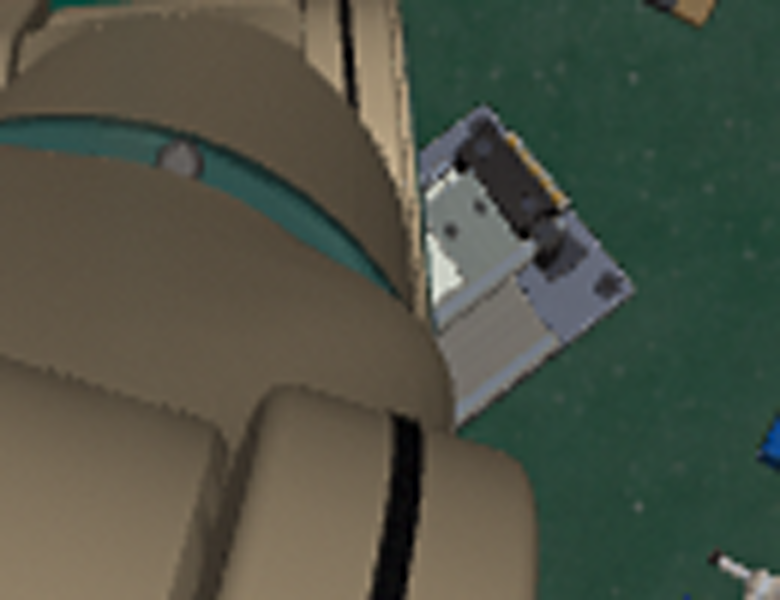

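```bash
python3 -m jog '[-1,-1,1,0,38, -3,-1,1,0,38, -5,-1,1,0,38, -7,-1,1,0,38, -9,-1,1,0,38, -11,-1,1,0,38, -13,-1,1,0,38, -15,-1,1,0,38]'; python3 -m jog '[-2,0,0,0,38, -4,0,0,0,38, -6,0,0,0,38, -8,0,0,0,38, -10,0,0,0,38]'
python3 - <<'E'
from fit import *
q=np.load('q.npy');s=read_state();p=s['eef_pos'];c,S=np.cos(q[2]),np.sin(q[2]);d=p[:2]-q[:2];print((c*d[0]+S*d[1],-S*d[0]+c*d[1]),p)
for n in('scene','top'):
    im,d=grab(n,n+'3');x0,y0=(190,165) if n=='scene' else (165,130)
    cv2.imwrite(f'pics/{n}3z.png',cv2.resize(im[y0:y0+90,x0:x0+110],None,fx=7,fy=7-.5,interpolation=cv2.INTER_CUBIC))
E
```

```text
clock: 4.47
eef_pos: [498.2, -190.1, 192.4]
tool_rot: [-3.138, -0.004, 2.236]
force: [-4.9, 2.1, 5.5]
width: 37.8
clock: 4.88
eef_pos: [503.0, -199.1, 191.7]
tool_rot: [-3.135, -0.006, 2.235]
force: [-7.8, -0.9, 3.1]
width: 38.4
(np.float64(-26.288801352952973), np.float64(-32.486162327570554)) [ 503.03475505 -199.11729676  191.68842083]
```

View pics/scene3z.png

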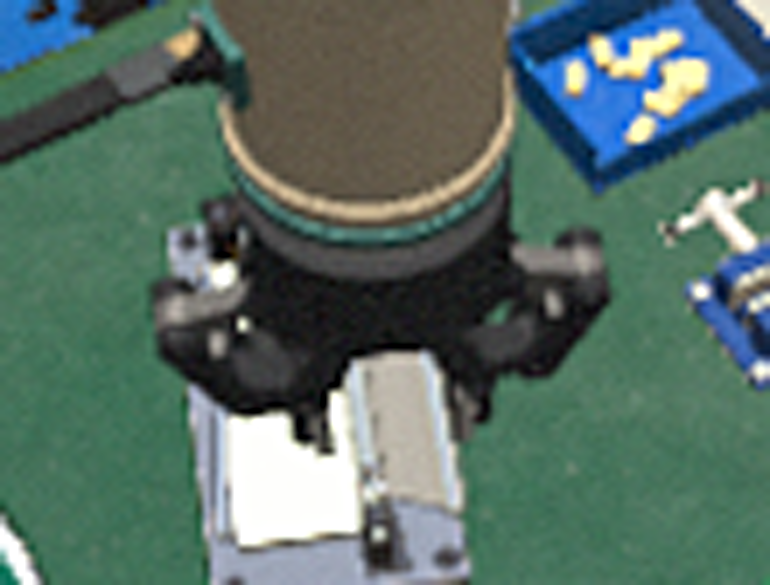

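View pics/top3z.png

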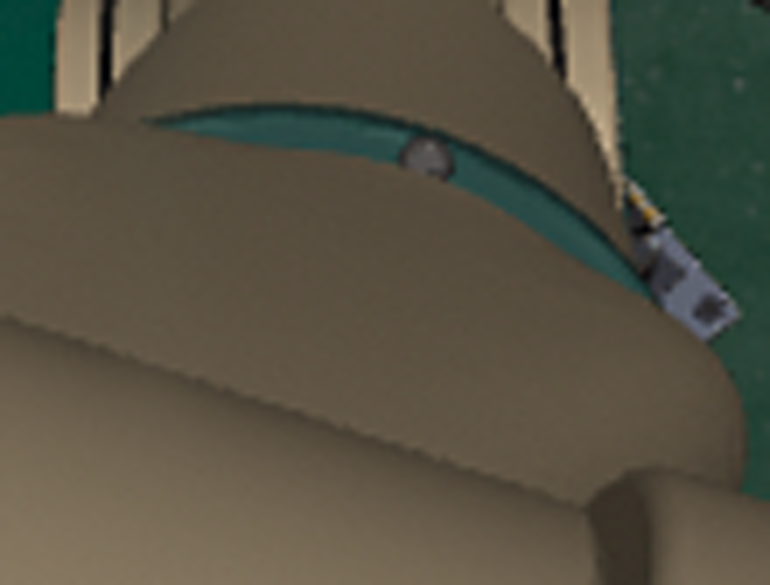

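```bash
python3 -m jog '[0,1,-1,0,38, 0,2,-2,0,38, 0,4,-2,0,38, 0,4,-1,0,38, 0,4,-1,0,38]'
cat > st.py <<'E'
from fit import *
q=np.load('q.npy');s=read_state();p=s['eef_pos'];c,S=np.cos(q[2]),np.sin(q[2]);R=np.array([[c,S],[-S,c]]);print('nest',(R@(p[:2]-q[:2])).round(1),'F',(R@s['force'][:2]).round(1),s['force'][2].round(1),'z',p[2].round(1),s['torque'].round(2),s['clock'])
import sys
if len(sys.argv)>1:
    n='scene';t=sys.argv[1]
    im,d=grab(n,n+t);x0,y0=(195,165)
    cv2.imwrite(f'pics/{n}{t}z.png',cv2.resize(im[y0:y0+80,x0:x0+90],None,fx=8,fy=7,interpolation=cv2.INTER_CUBIC))
E
python3 st.py 4
```

```text
clock: 5.4
eef_pos: [504.3, -198.9, 191.8]
tool_rot: [-3.129, -0.007, 2.232]
force: [-8.6, -5.5, -1.9]
width: 38.2
nest [-25.7 -31.3] F [ -1.  -10.2] -1.9 z 191.8 [-1.19  1.96 -0.06] 5.4
```

View pics/scene4z.png

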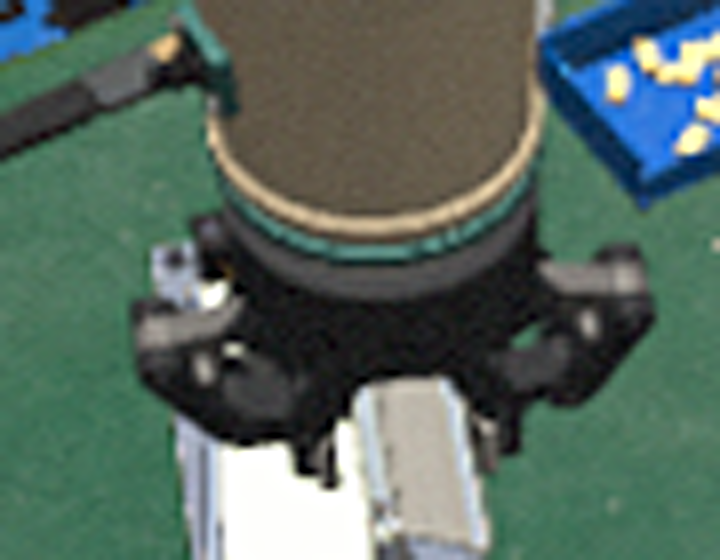

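```bash
python3 -m jog '[2,-2,-1,0,38, 4,-5,-3,0,38, 4,-7,-8,0,38, 4,-7,-14,0,38, 4,-7,-22,0,38, 4,-7,-30,0,38, 4,-4,-35,0,38, 4,0,-37,0,35, 4,0,-37,0,35, 4,0,-37,0,35]'
python3 st.py 5
```

```text
clock: 6.28
eef_pos: [507.5, -192.4, 230.8]
tool_rot: [3.14, 0.0, 2.237]
force: [0.2, -0.5, -0.0]
width: 35.1
nest [-28.8 -24.8] F [ 0.5 -0.1] -0.0 z 230.8 [ 0.01  0.03 -0.03] 6.2833
```

View pics/scene5z.png

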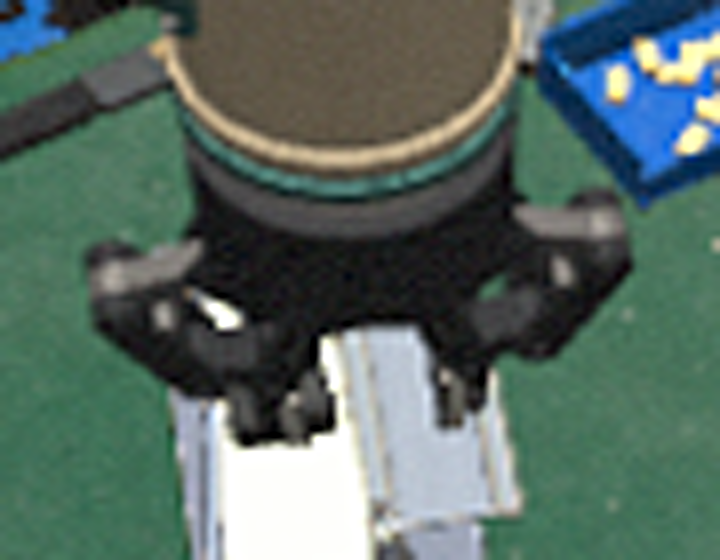

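```bash
python3 - <<'E'
from fit import *
q=np.load('q.npy');c,S=np.cos(q[2]),np.sin(q[2])
im=cv2.imread('pics/scene5.png');x0,y0=212,205;k=14
r=cv2.resize(im[y0:y0+40,x0:x0+55],None,fx=k,fy=k,interpolation=cv2.INTER_CUBIC)
for x in range(-60,21,10):
    a,b=[((proj('scene',W(q,(x,y,18)))-[x0,y0]+.5)*k).astype(int) for y in(-15,15)];cv2.line(r,tuple(map(int,a)),tuple(map(int,b)),(0,0,255) if x%20 else (0,200,0),1)
cv2.imwrite('pics/s5zz.png',r)
E
```

```text
(no output)
```

View pics/s5zz.png

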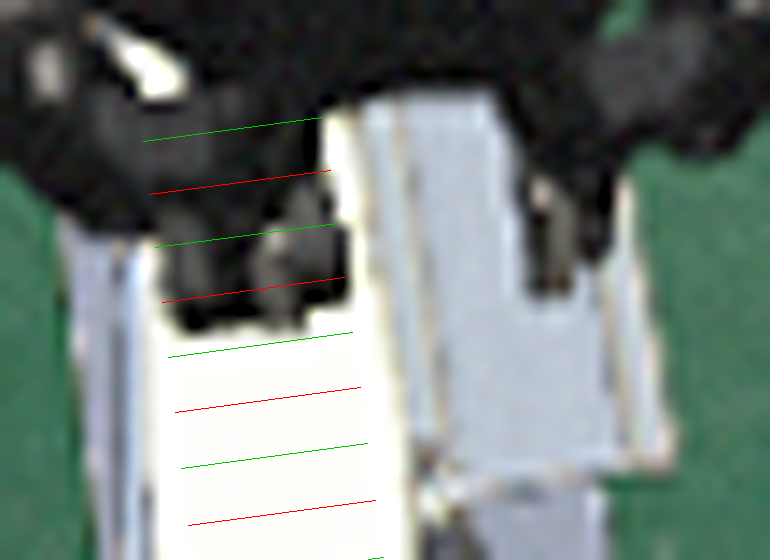

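```bash
python3 -m jog '[3,-2.5,0,0,35, 3,-2.5,4,0,35, 3,-2.5,10,0,35, 3,-2.5,15,0,35, 3,-2.5,20,0,35, 3,-2.5,25,0,35, 3,-2.5,30,0,35, 3,-2.5,34,0,35, 3,-2.5,36,0,35, 3,-2.5,36,0,35]'
python3 st.py 6
```

```text
clock: 7.17
eef_pos: [503.5, -192.3, 194.6]
tool_rot: [3.141, 0.001, 2.236]
force: [-1.1, 0.3, 8.3]
width: 35.3
nest [-31.4 -27.9] F [-0.9 -0.7] 8.3 z 194.6 [-0.05  0.22 -0.02] 7.1667
```

View pics/scene6z.png

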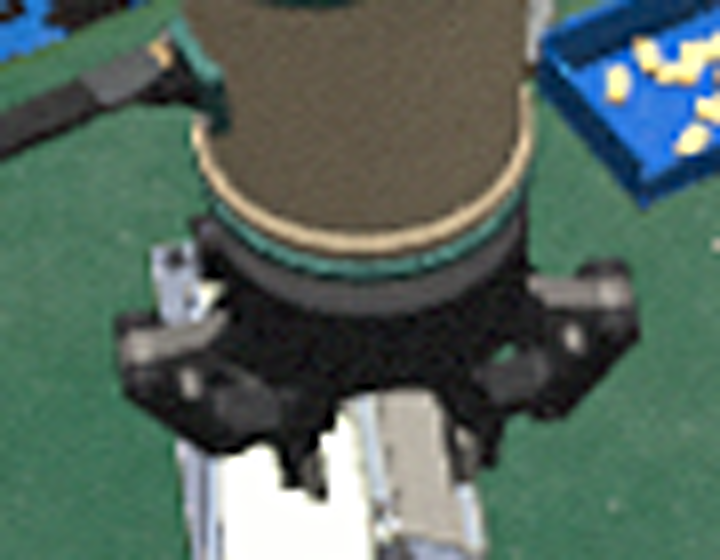

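```bash
python3 -m jog '[-2,0,0,0,35, -4,0,0,0,35, -6,0,0,0,35, -8,0,0,0,35, -10,0,0,0,35, -12,0,0,0,35]';python3 st.py;python3 -m jog '[-2,0,0,0,35, -4,0,0,0,35, -6,0,0,0,35, -8,0,0,0,35, -10,0,0,0,35]';python3 st.py 7
```

```text
clock: 7.72
eef_pos: [509.3, -200.0, 194.3]
tool_rot: [-3.14, -0.004, 2.237]
force: [-3.5, 5.0, 8.9]
width: 34.8
nest [-21.7 -28.1] F [-6.   0.3] 8.9 z 194.3 [ 0.94  0.98 -0.08] 7.7167
clock: 8.13
eef_pos: [515.4, -207.8, 194.3]
tool_rot: [-3.14, -0.005, 2.237]
force: [-3.5, 4.3, 8.9]
width: 34.9
nest [-11.8 -28.1] F [-5.5 -0.1] 8.9 z 194.3 [ 1.02  0.96 -0.08] 8.1333
```

View pics/scene7z.png

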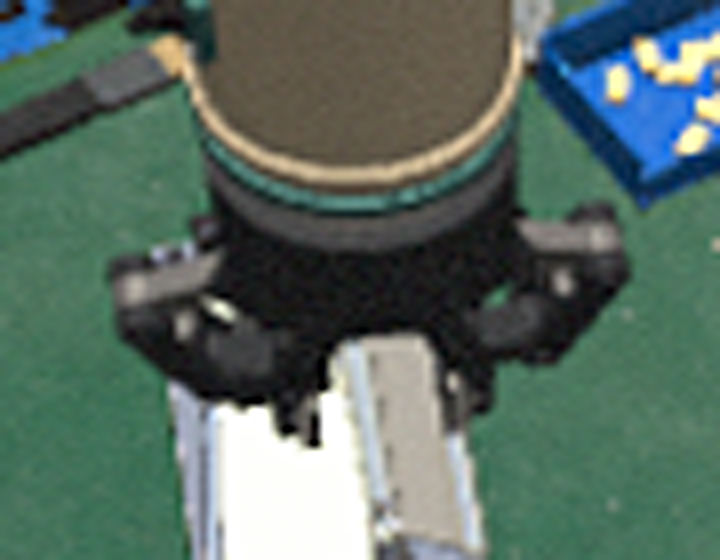

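```bash
python3 -m jog '[-2,0,0,0,35, -4,0,0,0,35, -6,0,0,0,35, -8,0,0,0,35, -10,0,0,0,35, -12,0,0,0,35, -14,0,0,0,35]';python3 st.py;python3 -m jog '[-1,0,0,0,35, -2,0,0,0,35, -2,0,0,0,35]';python3 st.py 8
```

```text
clock: 8.77
eef_pos: [524.1, -218.9, 194.3]
tool_rot: [-3.14, -0.005, 2.236]
force: [-3.3, 4.4, 9.0]
width: 35.0
nest [  2.2 -28.1] F [-5.5  0.1] 9.0 z 194.3 [ 0.91  1.01 -0.08] 8.7667
clock: 9.02
eef_pos: [525.5, -220.7, 194.3]
tool_rot: [-3.14, -0.004, 2.236]
force: [-3.7, 3.5, 8.2]
width: 34.7
nest [  4.5 -28.2] F [-5.  -0.7] 8.2 z 194.3 [ 0.78  0.9  -0.1 ] 9.0167
```

View pics/scene8z.png

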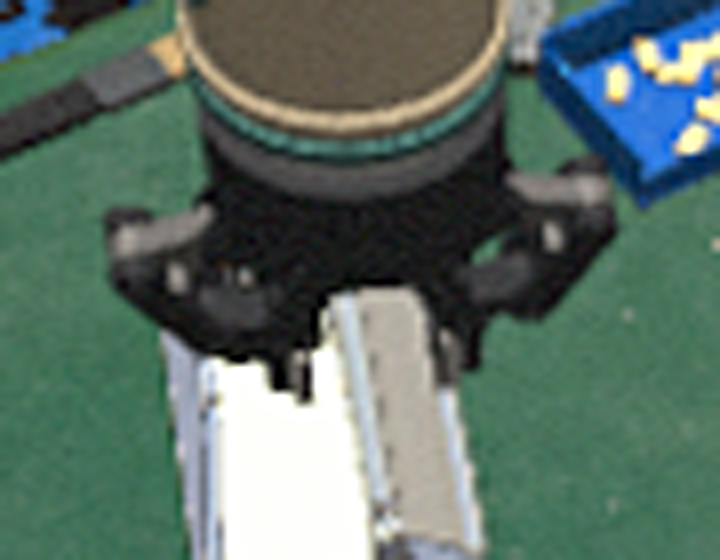

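Not at the stop yet (x force unchanged at about −5 N). Continue in 1 mm steps.

```bash
for i in 1 2 3; do python3 -m jog '[-1,0,0,0,35, -1,0,0,0,35]' >/dev/null;python3 st.py; done
```

```text
nest [  5.3 -28.1] F [-6.  -0.3] 8.9 z 194.3 [ 0.92  0.94 -0.12] 9.2333
nest [  6.3 -28.1] F [-7.  -0.3] 8.2 z 194.3 [ 0.92  0.97 -0.02] 9.4
nest [  6.5 -28. ] F [-7.6 -0.4] 9.8 z 194.2 [ 1.31  1.18 -0.03] 9.5667
```

```bash
for i in 1 2 3; do python3 -m jog '[-1,0,0,0,35, -1.5,0,0,0,35]' >/dev/null;python3 st.py; done
```

```text
nest [  7.  -27.8] F [-11.4  -0.5] 12.5 z 194.2 [1.89 1.65 0.06] 9.7333
nest [  7.5 -27.7] F [-14.4   0. ] 14.6 z 194.1 [2.32 1.9  0.04] 9.9
nest [  7.9 -27.6] F [-16.5  -0.7] 16.1 z 194.0 [2.83 2.25 0.06] 10.0667
```

```bash
python3 -m jog '[1,0,0,0,35, 3,0,0,0,35, 6,0,0,0,35, 9,0,0,0,35, 11,0,0,0,35, 11,0,0,0,35]';python3 st.py; python3 -m jog '[0,0,-2,0,35, 0,0,-4,0,35, 0,0,-7,0,35, 0,0,-10,0,35, 0,0,-14,0,35, 0,0,-18,0,35, 0,0,-24,0,35, 0,0,-32,0,35, 0,0,-42,0,35, 0,0,-42,0,35]'; python3 st.py 9
```

```text
clock: 10.57
eef_pos: [524.8, -220.6, 195.1]
tool_rot: [3.142, 0.003, 2.235]
force: [0.3, -2.1, 6.6]
width: 35.3
nest [  4.1 -28.6] F [ 1.8 -1.1] 6.6 z 195.1 [-0.56  0.07  0.04] 10.5667
clock: 11.4
eef_pos: [525.4, -219.1, 238.8]
tool_rot: [3.139, 0.003, 2.236]
force: [-0.8, 0.2, -0.3]
width: 35.1
nest [  3.2 -27.2] F [-0.7 -0.5] -0.3 z 238.8 [ 0.03 -0.03  0.01] 11.4
```

View pics/scene9z.png

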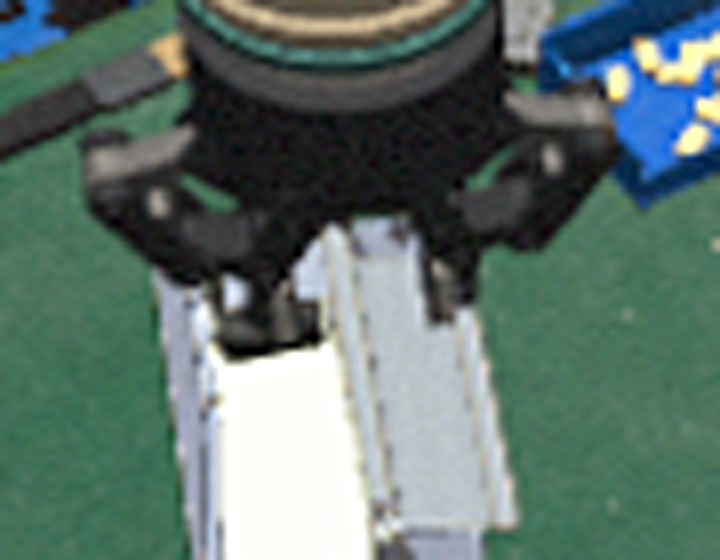

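```bash
python3 -m jog '[0,0,-15,0,35, 0,0,-40,0,35, 0,0,-70,0,35, -12,-16,-95,0,35, -30,-40,-110,0,35, -52,-69,-120,0,35, -74,-98,-125,0,35, -95,-125,-125,0,35, -115,-151,-125,0,35, -132,-173,-125,0,35, -143,-188,-125,0,35, -147,-193,-125,0,35, -147,-193,-125,0,35]'
python3 - <<'E'
from fit import *
q=np.load('q.npy');print(read_state()['force'])
for n in('top','scene'):
    im,_=grab(n,n+'10')
    H=cv2.getPerspectiveTransform(np.float32([proj(n,W(q,(a,b,36))) for a,b in((-90,40),(70,40),(70,-80),(-90,-80))]),np.float32([(0,0),(640,0),(640,480),(0,480)]))
    r=cv2.warpPerspective(im,H,(640,480),flags=cv2.INTER_CUBIC)
    for g in range(-80,70,10): cv2.line(r,((g+90)*4,0),((g+90)*4,6 if g%50 else 20),(0,0,255),1)
    cv2.imwrite(f'pics/rect_{n}10.png',r)
E
```

```text
clock: 12.53
eef_pos: [462.1, -455.8, 361.1]
tool_rot: [-3.141, -0.0, 2.232]
force: [-0.2, 0.6, -0.0]
width: 34.8
[-0.22213497  0.60173036 -0.00508595]
```

View pics/rect_top10.png

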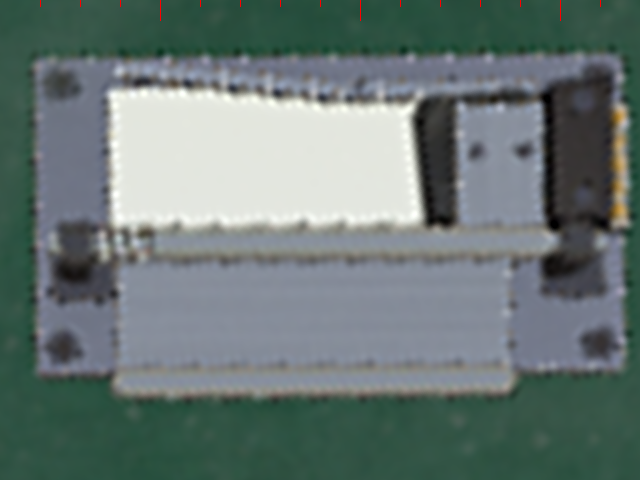

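View pics/rect_scene10.png

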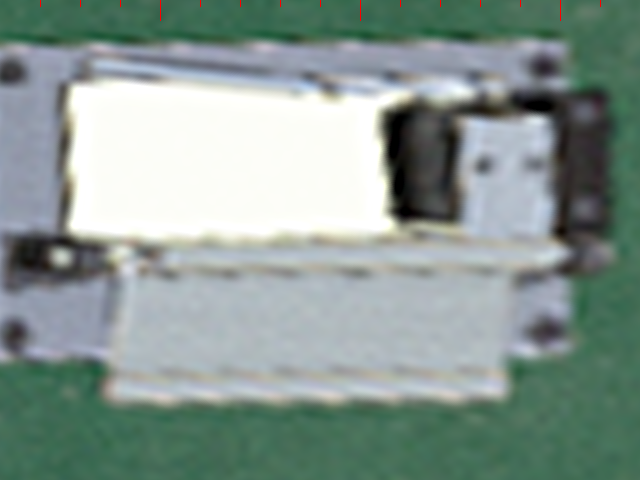

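View pics/top10.png

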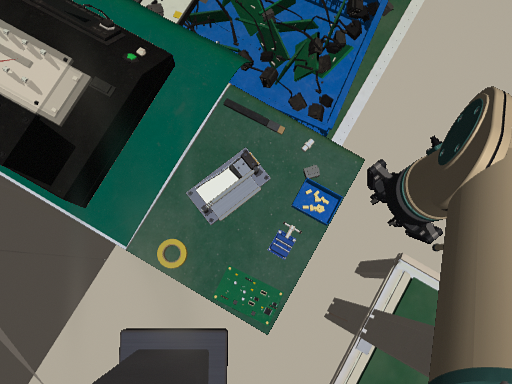

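```bash
python3 - <<'E'
from fit import *
im=cv2.imread('pics/rect_top10.png')[80:250,380:580];cv2.imwrite('pics/z10.png',cv2.resize(im,None,fx=3.5,fy=3.5))
q=np.load('q.npy');c,S=np.cos(q[2]),np.sin(q[2])
for t in('0','10'):
  for n in('top','scene'):
    d=np.load(f'pics/{n}{t}.npy');o=[]
    for l in((30,5,38),(33,-5,38),(-13,-40,43),(-13,-54,43)):
        u,v=proj(n,W(q,np.array(l,float)));o.append(w(n,d,u,v)[2].round(1))
    print(t,n,o)
E
```

```text
0 top [np.float64(38.4), np.float64(42.1), np.float64(46.4), np.float64(51.3)]
0 scene [np.float64(35.0), np.float64(38.4), np.float64(46.0), np.float64(47.2)]
10 top [np.float64(46.3), np.float64(46.6), np.float64(40.9), np.float64(39.8)]
10 scene [np.float64(44.6), np.float64(44.4), np.float64(39.2), np.float64(38.5)]
```

View pics/z10.png

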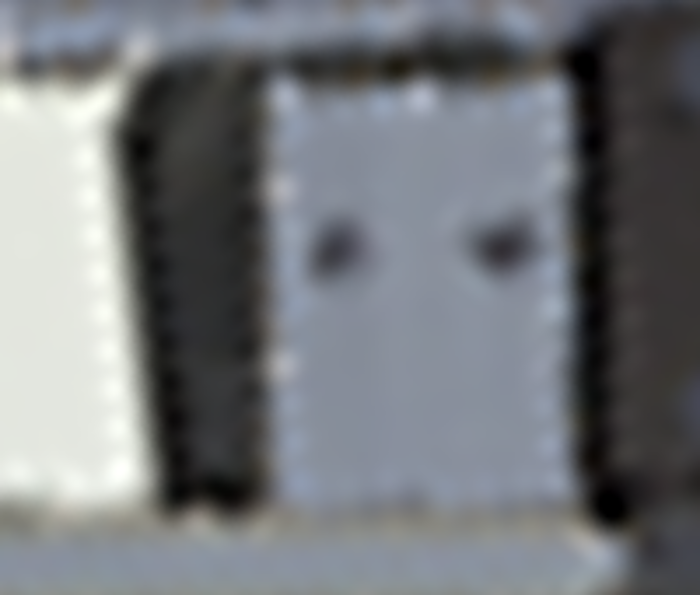

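```bash
python3 -c "
from cell import *
print(finish_job())"
```

```text
the job is handed in; nothing more can be done
None
```

The plug is pushed home against the contact block with the flap resting on it, and I handed the job in at about 12.6 s. `finish_job()` gives no verdict, so the result is judged only by my own checks.

**What I did:** I held the thumb bar down with one fingertip and pushed the plug with the other until the x force rose sharply to about 16 N. That happened with the finger face within about 2 mm of the expected home position. I then backed off, lifted and retracted the arm clear.

**Last checks:**
- **Plug position:** about 5 mm of its rear end stands out in front of the flap, which puts its centre at roughly x = 30 to 31 mm. I had no direct measurement of its y; it lies between the guides.
- **Flap:** the leaf measures level, at 46.3 and 46.6 mm in the top camera. Leaf and bar heights changed as expected for a flap lying on the plug. I could not measure the flap's contact force on the plug.
- **Robot:** the force on the tool is near zero and the arm is clear of the nest.
- **Other things:** the other plug, tape roll and adapter look unmoved in the top picture. I compared this by eye only.

**What disagreed or went wrong:**
- **Plug skew at the start:** the plug was turned about 20 degrees, not within 3 as stated. The push straightened it, but about 4 degrees of turn remains in the final picture.
- **First press:** the bar slipped to the inside edge of the finger during the first push. I lifted off, let the flap close, pressed again about 5 mm further in, and then completed the push.
- **Cameras:** the two cameras disagreed by about 3 mm along the slideway.

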